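# Index the gauge turret, draw out the plug gauge and hold it level

## Task

The plug gauge stands in a six-place gauge turret whose keeper ring lets a gauge out only at the front opening. Turn the turret (the knob on its centre post is for that) one click in whichever direction brings the plug gauge to the opening, draw that gauge straight up out of its pocket, lay it over until its long axis is level, and finish while still holding it so in the gripper, about 30 cm above the desk top. Leave the ball-ended and cone-ended gauges in their pockets, the turret in its click position and the bush, pin case and brass drift where they lie.

Things in the scene. Friction and masses are not known exactly. Their poses are not given: they have to be found in the camera images.
- turret_base: Fixed grey housing, 180 mm across, place and yaw vary. Origin: centre of its underside on the desk, on the turret's axis; z up; -x to the front opening, +x to the spring block. A steel keeper ring (40 to 44 mm above the desk, 72 to 88 mm from the axis) holds down every gauge except in its 40 degree gap at -x. Six pockets on a 60 mm circle: 35 mm bore, 14 mm deep, floors 24 mm above the desk.
- opening (a point): Fixed point in the gap: centre of the pick-up pocket's floor, 60 mm from the axis towards the housing's -x, 24 mm above the desk. That pocket is empty at the start; the plug gauge stands in the next one, 60 degrees to the housing's +y or -y side, the ball-ended gauge in the one on the other side, the cone-ended gauge opposite the gap. Axes as the housing.
- turret (a joint): Turret angle, rad, positive anticlockwise from above, 0 at the start. A spring clicks it in at 0, +1.047 and -1.047 and pulls it home from within about 0.3 rad when let go; turning takes up to 0.2 N m; stops at +-1.6. If the plug gauge is on the housing's +y side turn to +1.047, if on its -y side to -1.047.
- knob_grip (a point): Middle of the black knob on the turret's centre post, on its axis, 165 mm above the desk; turns with the turret. A block 26 mm along this point's x, 16 mm along its y (pinch it so), 150 to 180 mm above the desk, on a post 18 mm thick (a 23 mm collar right below the knob). The gauges are all lower than 143 mm.
- gauge_center (a point): Centre of the plug gauge, the one wanted: steel, 118 mm long, 0.17 to 0.28 kg, on end. Its y axis runs along it, down at the start. Upper end: plain cylinder 32 mm thick, 30 mm long, 29 to 59 mm above this point (112 to 142 mm above the desk), grip it from above; then a 16 mm shank 76 mm long; lower end, in the pocket: disc 33 mm wide, 12 mm thick.
- ball_gauge_center (a point): Centre of the ball-ended steel gauge, not wanted: 101 mm tall, foot 33 mm, shank 16 mm, ball of 26 mm on top. z along it, up.
- cone_gauge_center (a point): Centre of the short cone-ended steel gauge, not wanted: 80 mm tall, foot 33 mm, shank 16 mm, cone of 30 mm on top. z along it, up.
- bush_center (a point): Bystander: centre of a turned steel bush 36 mm across and 36 mm high, standing on the desk.
- case_center (a point): Bystander: centre of a dark plastic pin case 52 x 85 x 22 mm, lying on the desk.
- drift_center (a point): Bystander: centre of a brass hexagon drift 135 mm long (along y), 15 mm thick, lying on the desk.
There are look-alikes about, which are no part of the job. Leave any blue, brown or purple look-alike of the part that bears cone_gauge_center alone.

How it is judged:
By the outcome, as a careful person would: the job done as asked, in the order asked, and still so for the second after the job is handed in, while the arm keeps its last pose, push and grip.
It also fails if it takes over 53 s, if anything falls off the work surface, if the arm or the gripper's body presses on something with over 40 N, if the wrist force passes 120 N, or if a joint passes its speed limit or range.

## Robot

A 6-joint arm with a two-finger parallel gripper is mounted at the origin on a cart in front of the work surface, level with it; the furniture and walls round the work are solid. World frame = base frame: x ahead of the robot, y to its left, z up, the work surface at z = 0. Lengths are in m, angles in rad, forces in N, time in s.
With the tool pointing down it reaches from about 0.35 to 0.975 m from the base axis. Payload 4.9 kg.
Tool frame: the origin (TCP) lies at the very end of the fingers, on their centre line; the grasp point (between the pads) lies 19 mm behind it (manip.hold_point_z is the distance from the TCP to the grasp point, in m); z points along the fingers, y is the direction in which the jaws open and shut (so a half turn about z gives the same grasp; the last joint's range is limited). The gripper opens to 85 mm and grips with 20 to 120 N. Pads are 22 mm wide; open, the fingers measure 114 mm over their backs; the gripper's body (76 mm by 85 mm) begins 54 mm behind the grasp point. The pads swing forward as they close: fully open they stand 13 mm farther back than shut.
Start: joints at [-1.369, 0.053, 1.613, -0, 1.476, -0.119], TCP at [0.197, -0.593, 0.231] pointing down, gripper open.
Joint ranges: [-3.01, 3.01], [-1.01, 2.22], [0.06, 2.58], [-1.02, 4.17], [0.09, 2.62], [-3.14, 3.14]. Speed limits (rad/s): [2.57, 2.57, 3.14, 3.14, 3.14, 3.14].

## Interface

Orientations are given as a unit quaternion [w, x, y, z].
In Python, from plant import manip gives the robot as it stands. The module is installed in compiled form; this text tells all that it offers.
- The arm moves only by the shell command python3 -m creep 'ROWS'. ROWS is JSON, a list of rows, each a list of 7 numbers: the turn, a rotation vector about the tool's x, y, z in degrees, then the shift along the tool's x, y, z in m, then the opening, from 0 (shut) to 1 (fully open). In form: [[ax, ay, az, tx, ty, tz, jaw], ...]. A call has 1 to 20 rows; each row shifts and turns the commanded pose from where the row before left it, along the tool's axes as they then stand; what a row does not reach is not made up. A row lasts 1/12 s, in which the tool goes at most 41.7 mm and 7.16 degrees, less where a joint would pass 70% of its speed; a pose out of reach is approached as far as the arm can. A call is refused whole if a number of a shift passes 0.0417 or a number of a turn 7.16, either way. A call with a gripper value outside its range is refused whole. The fingers move at their own pace and stop on an object; the grip force is fixed at half the most. Time passes only in rows, so rows that do not move let the fingers close. It gives the time, the measured TCP pose, the force and the opening at its end, in the units of the state.
- manip.state(): the state, without advancing time (a new reading comes with each control period).
- manip.grab_frame(name): name is "scene" or "top"; returns the picture (420x560x3 uint8, blue, green, red); there is no depth.
- manip.get_calibration(name): a dict with "fx", "fy", "cx", "cy" (pixels), "xyz" and "attitude" of the camera in the world. Camera axes: x right, y down, z forward; pixel columns grow to the right and rows downward; lengths in m; the calibration is good to about 2 mm. A picture is of the moment at which its call begins. get_calibration takes no time and is no camera call.
- manip.job_done(): hands the job in, once; it reports no verdict.
Trained networks look in the newest picture that a camera, given by its name, has taken for a name from the list of things; names that differ only in an ending like _2 or _b are one class to them, and where a whole thing is asked for, a point or a joint stands for the part that bears it (a point fixed in the world has none). Each returns a list of dicts, best first, with "confidence" (0 to 1); they miss things now and then, are a little off and sometimes report something else, mostly with a low value. They report only what shows in the picture. A call takes as long as a camera call. They do not tell look-alikes from the thing itself.
- manip.cut_out(target, camera): "pixels" (420x560 bool, what is visible of it) and "rect" ([left, top, right, bottom] in pixels, round what is visible of it).
The state is a dict: "time": time; "joint_pos": joint angles; "joint_vel": joint speeds; "joint_efforts": joint torques, N m; "tool_pos": TCP position; "tool_rot": TCP orientation; "contact_force": force on the tool from outside, world axes, zero at the start; "ft_torque": the same for the moment, N m; "gripper_width": opening from 0.0 (shut) to 1.0 (fully open).
Only numpy, scipy, OpenCV 4.12 (cv2) and the standard library are available. Lean on these libraries where they do the work, as an engineer would, in place of code of your own. Each camera call takes 0.05 s, during which the arm holds its last target.

## Working session

There is one attempt and no reset: what is moved stays moved. The work goes in short steps, Python scripts to look and compute and a shell command to move; the robot and the scene stay as the last step left them, time stands still between calls to the robot, and variables do not carry over. Pictures are saved under pics/ and viewed, and the job is handed in when it is done.

```bash
mkdir -p pics; python3 - <<'E'
from plant import manip
import cv2
for n in("scene","top"):
    cv2.imwrite(f"pics/{n}0.png",manip.grab_frame(n)); print(n,manip.get_calibration(n))
print(manip.state(), manip.hold_point_z)
E
```

```text
scene {'fx': 418.4538751978667, 'fy': 418.4538751978667, 'cx': 278.78116584877995, 'cy': 209.56431404297518, 'xyz': array([ 0.20193648, -0.3873194 ,  0.7820965 ]), 'attitude': array([-0.3617591 ,  0.87834763, -0.28524438,  0.12755956])}
top {'fx': 473.72351229879325, 'fy': 473.72351229879325, 'cx': 282.99287724756937, 'cy': 198.7653339640554, 'xyz': array([0.53046807, 0.13188907, 1.12119335]), 'attitude': array([-0.01739082,  0.71369822, -0.69881408,  0.04462384])}
{'time': 0.1, 'joint_pos': array([-1.36899143e+00,  5.33230476e-02,  1.61415548e+00, -2.29764043e-05,
        1.47600992e+00, -1.18992072e-01]), 'joint_vel': array([ 9.22852009e-04, -1.33491308e-03, -3.53874108e-03, -1.47914120e-03,
       -7.09480121e-05, -1.54317758e-03]), 'joint_efforts': array([ 6.17599635e-04, -3.94908607e+01, -3.71361673e+01, -1.18907706e-04,
        3.94296556e-03,  5.03104076e-06]), 'tool_pos': array([ 0.19696146, -0.59255649,  0.23016672]), 'tool_rot': array([-9.46609343e-04,  9.87163100e-01,  1.59712602e-01, -5.06635216e-05]), 'contact_force': array([-0.26739407,  0.27588537, -0.23127248]), 'ft_torque': array([ 0.04348228, -0.0231191 ,  0.00365973]), 'gripper_width': 0.9988308335173599} 0.0187
```

View pics/scene0.png

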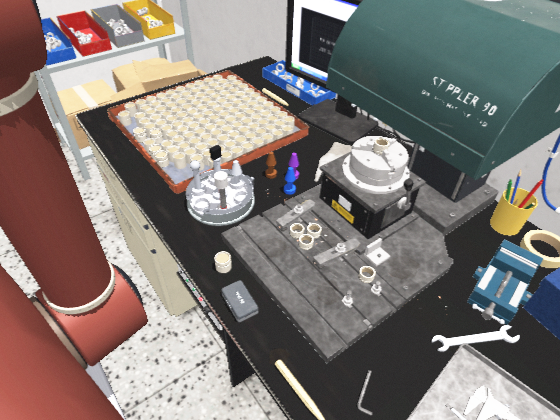

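View pics/top0.png

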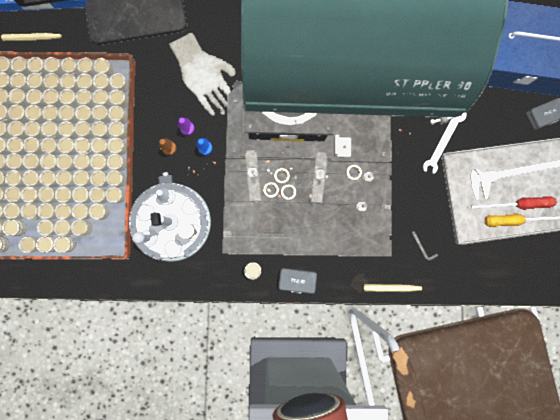

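```bash
cat > h.py <<'E'
from plant import manip
import numpy as np, cv2
from scipy.spatial.transform import Rotation as R
def cam(n):
    c=manip.get_calibration(n);q=c['attitude'];return c,R.from_quat([q[1],q[2],q[3],q[0]]).as_matrix(),np.array(c['xyz'])
def ray(n,u,v):
    c,M,o=cam(n);return o,M@np.array([(u-c['cx'])/c['fx'],(v-c['cy'])/c['fy'],1])
def atz(n,u,v,z):
    o,d=ray(n,u,v);return o+d*(z-o[2])/d[2]
def proj(n,p):
    c,M,o=cam(n);k=M.T@(np.array(p)-o);return np.array([c['fx']*k[0]/k[2]+c['cx'],c['fy']*k[1]/k[2]+c['cy']])
def tri(u1,u2):
    o1,d1=ray("scene",*u1);o2,d2=ray("top",*u2)
    A=np.stack([d1,-d2],1);s=np.linalg.lstsq(A,o2-o1,rcond=None)[0]
    a=o1+s[0]*d1;b=o2+s[1]*d2;return (a+b)/2,np.linalg.norm(a-b)
def crop(n,x0,y0,w,h,s,f):
    cv2.imwrite(f,cv2.resize(manip.grab_frame(n)[y0:y0+h,x0:x0+w],None,fx=s,fy=s,interpolation=cv2.INTER_CUBIC))
E
python3 - <<'E'
from h import *
crop("scene",170,130,140,105,5.7,"pics/c1.png")
crop("top",120,165,100,100,6,"pics/c2.png")
for n in("scene","top"):
  for t in("turret_base","turret","knob_grip","gauge_center","ball_gauge_center","cone_gauge_center"):
    print(n,t,[(round(d['confidence'],2),[round(float(x)) for x in d['rect']],np.argwhere(d['pixels']).mean(0)[::-1].round(1)) for d in manip.cut_out(t,n)][:4])
E
```

```text
scene turret_base [(0.58, [189, 145, 256, 224], array([219.4, 196.5]))]
scene turret [(0.61, [188, 146, 247, 213], array([216.2, 188.5]))]
scene knob_grip [(0.67, [189, 146, 247, 215], array([216. , 187.8]))]
scene gauge_center [(0.69, [212, 172, 228, 207], array([221.3, 188.1]))]
scene ball_gauge_center [(0.81, [192, 158, 206, 191], array([195.9, 175.4]))]
scene cone_gauge_center [(0.71, [287, 152, 298, 179], array([293.8, 162.8])), (0.5, [229, 158, 242, 183], array([235.7, 172.9])), (0.49, [264, 152, 276, 179], array([270.4, 165.4])), (0.46, [286, 168, 294, 196], array([289.2, 182.2]))]
top turret_base [(0.64, [130, 176, 206, 260], array([169.3, 220. ]))]
top turret [(0.9, [136, 192, 198, 257], array([167.3, 222.2]))]
top knob_grip [(0.78, [137, 193, 196, 254], array([167.4, 222.2]))]
top gauge_center [(0.66, [176, 222, 201, 237], array([187.4, 230.4]))]
top ball_gauge_center [(0.62, [134, 229, 154, 247], array([143.7, 236.8]))]
top cone_gauge_center [(0.67, [157, 187, 175, 205], array([164.1, 194.5])), (0.64, [180, 118, 194, 133], array([185.6, 126.3])), (0.49, [195, 138, 212, 159], array([203.1, 145.9])), (0.47, [156, 136, 179, 156], array([166.6, 146.1]))]
```

View pics/c1.png

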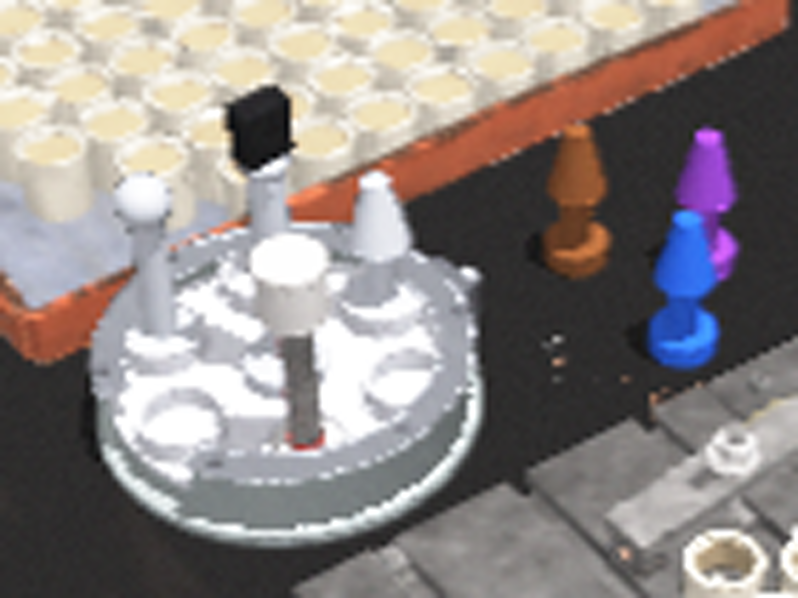

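View pics/c2.png

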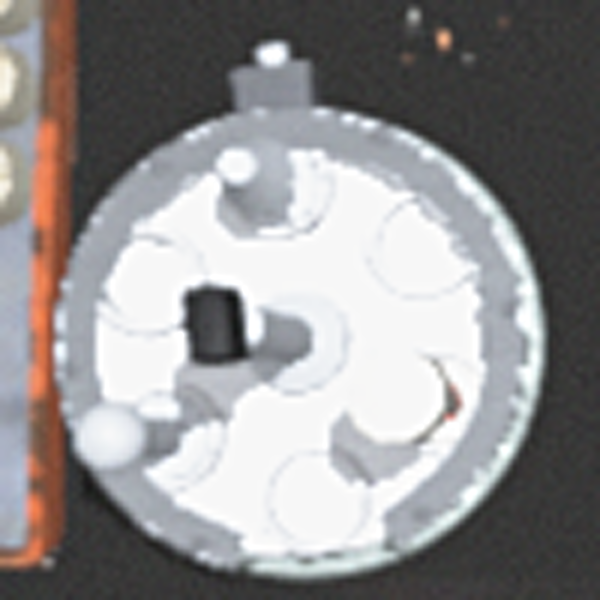

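```bash
python3 - <<'E'
from h import *
print("knob",tri((215.6,152.5),(155.8,219.2)))
print("ring c",atz("top",170,222,.04))
# keeper ring dark/housing: ellipse fit on turret_base mask incl; pockets
P=lambda x,y:atz("top",120+x/6,165+y/6,.038)
pk={'ur':P(420,250),'open':P(320,500),'ul':P(155,285)}
print(pk)
print("ball top",tri((170+142/5.7,130+195/5.7),(120+110/6,165+435/6)), "cone tip",tri((170+375/5.7,130+178/5.7),(120+238/6,165+165/6)))
print("plug top",tri((170+290/5.7,130+260/5.7),(185.8,231.7)),atz("top",185.8,231.7,.142))
# knob colour mask fits
for n,b in(("scene",(205,140,20,25)),("top",(148,208,16,22))):
    im=manip.grab_frame(n); x,y,w,h=b; g=im[y:y+h,x:x+w].max(2); m=(g<70).astype(np.uint8)
    k,l,s,c=cv2.connectedComponentsWithStats(m); i=1+np.argmax(s[1:,4]); print(n,s[i],c[i]+[x,y])
E
```

```text
knob (array([0.56867049, 0.34886841, 0.16608043]), np.float64(0.001182777897086291))
ring c [0.56747904 0.34578788 0.04      ]
{'ur': array([0.60335122, 0.30245514, 0.038     ]), 'open': array([0.50836587, 0.33635639, 0.038     ]), 'ul': array([0.58791297, 0.40131094, 0.038     ])}
ball top (array([0.53125068, 0.39466225, 0.11741439]), np.float64(0.00028881608691042553)) cone tip (array([0.62758448, 0.35665974, 0.10765882]), np.float64(0.0002654682531761846))
plug top (array([0.54609583, 0.29162297, 0.14406978]), np.float64(0.0030444704264019134)) [0.54481777 0.29274851 0.142     ]
scene [  5   5  12  15 125] [215.312 152.   ]
top [ 3  5 10 12 64] [155.5625   218.796875]
```

```bash
python3 - <<'E'
from h import *
from scipy.optimize import least_squares
C=lambda x,y:(170+x/5.7,130+y/5.7); T=lambda x,y:(120+x/6,165+y/6)
# (cam,pix,r,ang,z)
F=[("scene",(215.3,152),0,0,.165),("top",(155.6,218.8),0,0,.166),
("scene",C(142,197),60,120,.112),("top",T(110,435),60,120,.112),
("scene",C(375,178),60,0,.103),("top",T(238,165),60,0,.103),
("scene",C(291,262),60,-120,.142),("top",T(395,400),60,-120,.142),
("top",T(320,500),60,180,.038),("top",T(420,250),60,-60,.038),("top",T(155,285),60,60,.038),
("scene",C(185,420),60,180,.038),("scene",C(410,380),60,-60,.038)]
def pt(p,f):
    a=p[2]+np.radians(f[3]);return [p[0]+f[2]/1e3*np.cos(a),p[1]+f[2]/1e3*np.sin(a),f[4]]
fun=lambda p:np.concatenate([proj(f[0],pt(p,f))-f[1] for f in F])
s=least_squares(fun,[.568,.347,.15],loss='soft_l1');p=s.x
print(p[:2],np.degrees(p[2]));print(fun(p).reshape(-1,2).round(1))
print("opening",pt(p,("",0,60,180,.024)))
s=manip.state();q=s['tool_rot'];M=R.from_quat([q[1],q[2],q[3],q[0]]).as_matrix();print(M.round(3),s['tool_pos'])
im={n:cv2.resize(manip.grab_frame(n),None,fx=4,fy=4,interpolation=cv2.INTER_CUBIC) for n in("scene","top")}
def circ(n,r,z,cx=0,cy=0):
    t=np.linspace(0,2*np.pi,60);pts=[]
    for a in t:
        x=cx+r*np.cos(a);y=cy+r*np.sin(a);c,s_=np.cos(p[2]),np.sin(p[2])
        pts.append(proj(n,[p[0]+c*x-s_*y,p[1]+s_*x+c*y,z])*4+1.5)
    cv2.polylines(im[n],[np.int32(pts)],True,(0,0,255),1)
for n in im:
    circ(n,.072,.044);circ(n,.088,.044);circ(n,.0175,.038,-.06)
    c,s_=np.cos(-2*np.pi/3),np.sin(-2*np.pi/3);circ(n,.016,.142,.06*c,.06*s_)
    for z in(.15,.18):
      pts=[]
      for x,y in((13,8),(-13,8),(-13,-8),(13,-8)):
        a,b=np.cos(p[2]),np.sin(p[2]);pts.append(proj(n,[p[0]+(a*x-b*y)/1e3,p[1]+(b*x+a*y)/1e3,z])*4+1.5)
      cv2.polylines(im[n],[np.int32(pts)],True,(0,255,255),1)
o=np.hstack([im["scene"][560:920,700:1080],im["top"][700:1060,480:860]]);cv2.imwrite("pics/ov.png",o)
E
```

```text
[0.5683639  0.34831436] 9.002446065810323
[[ 0.1  1. ]
 [ 0.6  0.3]
 [-0.1  1.4]
 [ 0.6  0.3]
 [-0.2  1.2]
 [ 0.   0.1]
 [-0.6  0. ]
 [ 0.2 -1. ]
 [-1.1 -0.3]
 [ 0.4 -1.2]
 [-1.3 -0.9]
 [-1.  -0.6]
 [-0.4 -0.5]]
opening [np.float64(0.5091030029240332), np.float64(0.33892575888483767), 0.024]
[[ 0.949  0.315  0.   ]
 [ 0.315 -0.949 -0.   ]
 [-0.     0.    -1.   ]] [ 0.19707608 -0.59310118  0.23133646]
```

View pics/ov.png

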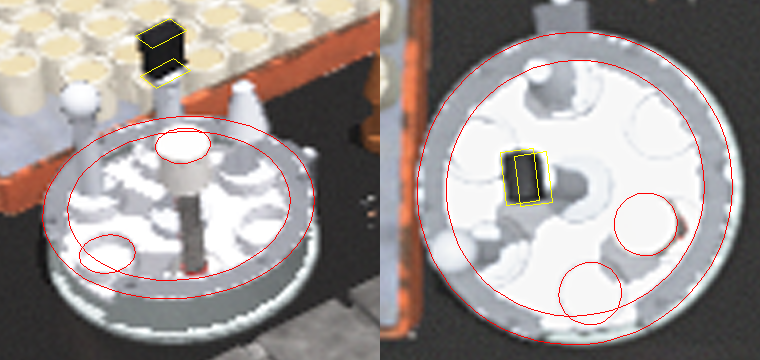

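Candidates for the wanted gauge: the white cylinder-topped gauge at scene (221,176), top (186,231) fits (thick plain cylinder, on the housing's −y side next to the empty opening pocket). The ball (195,164), the cone (236,161) and the brown, blue and purple cones are not it. The overlay agrees with the pictures, with the axis at (0.568, 0.348), yaw 9°. The turn is therefore to −1.047, clockwise from above.

First I approach above the knob.

```bash
python3 -m creep '[[0,0,0,0,0,-0.035,1],[0,0,0,0,0,-0.035,1],[0,0,0,0,0,-0.035,1],[0,0,0,0.0232,-0.0277,0,1],[0,0,0,0.0232,-0.0277,0,1],[0,0,0,0.0232,-0.0277,0,1],[0,0,0,0.0232,-0.0277,0,1],[0,0,0,0.0232,-0.0277,0,1],[0,0,0,0.0232,-0.0277,0,1],[0,0,0,0.0232,-0.0277,0,1],[0,0,0,0.0232,-0.0277,0,1],[0,0,0,0.0232,-0.0277,0,1],[0,0,0,0.0232,-0.0277,0,1],[0,0,0,0.0232,-0.0277,0,1],[0,0,0,0.0232,-0.0277,0,1],[0,0,0,0.0232,-0.0277,0,1],[0,0,0,0.0232,-0.0277,0,1]]'
python3 -c "
from plant import manip;print(manip.state()['joint_pos'])"
```

```text
time: 2.42
tool_pos: [0.3832, -0.121, 0.3366]
tool_rot: [0.0, 0.987, 0.16, 0.001]
contact_force: [1.1, -0.4, -0.4]
gripper_width: 0.998
[-4.91471405e-01 -5.49298647e-01  1.94100811e+00 -8.07677898e-06
  1.74856823e+00  7.58881979e-01]
```

```bash
python3 -m creep '[[0,0,-7,0.0232,-0.0277,0,1],[0,0,0,0.0265,-0.0246,0,1],[0,0,0,0.0265,-0.0246,0,1],[0,0,0,0.0265,-0.0246,0,1],[0,0,0,0.0265,-0.0246,0,1],[0,0,0,0.0265,-0.0246,0,1],[0,0,0,0.0265,-0.0246,0,1],[0,0,0,0.0265,-0.0246,0,1],[0,0,0,0.0265,-0.0246,0,1],[0,0,0,0.0265,-0.0246,0,1],[0,0,0,0.0265,-0.0246,0,1],[0,0,0,0.0265,-0.0246,0,1],[0,0,0,0.0265,-0.0246,0,1],[0,0,-7,0,0,0,1],[0,0,-7,0,0,0,1],[0,0,-7,0,0,0,1],[0,0,-7,0,0,0,1],[0,0,-7,0,0,0,1],[0,0,-7,0,0,0,1],[0,0,-7,0,0,0,1]]'
python3 -m creep '[[0,0,-7,0,0,0,1],[0,0,-7,0,0,0,1],[0,0,-7,0,0,0,1],[0,0,-7,0,0,0,1],[0,0,-7,0,0,0,1],[0,0,-7,0,0,0,1],[0,0,-7,0,0,0,0.7],[0,0,-7,0,0,0,0.7],[0,0,-7,0,0,0,0.6],[0,0,-7,0,0,0,0.6],[0,0,-7,0,0,0,0.6],[0,0,-7,0,0,0,0.6],[0,0,-7,0,0,0,0.6],[0,0,-7,0,0,0,0.6],[0,0,-7,0,0,0,0.6],[0,0,-7,0,0,0,0.6],[0,0,0,0,0,0,0.6]]'
cat >> h.py <<'E'
def pose():
    s=manip.state();q=s['tool_rot'];return R.from_quat([q[1],q[2],q[3],q[0]]).as_matrix(),np.array(s['tool_pos']),s
def to(target):
    M,t,s=pose();print("tcp",t.round(4),"yaw",np.degrees(np.arctan2(M[1,0],M[0,0])).round(2),"tool z",M[:,2].round(3),"shift",(M.T@(np.array(target)-t)).round(4),"j",s['joint_pos'].round(2),"F",s['contact_force'].round(1),"T",s['ft_torque'].round(2),"w",round(s['gripper_width'],3),"t",s['time'])
E
python3 -c "
from h import *
to([.568,.348,.149])"
```

```text
time: 4.08
tool_pos: [0.5571, 0.314, 0.3363]
tool_rot: [-0.0, 0.795, 0.607, -0.0]
contact_force: [0.1, -0.5, 0.7]
gripper_width: 1.0
time: 5.5
tool_pos: [0.5571, 0.314, 0.3363]
tool_rot: [-0.0, -0.057, 0.998, 0.0]
contact_force: [-0.6, -0.2, 0.3]
gripper_width: 0.604
tcp [0.5571 0.314  0.3363] yaw -173.51 tool z [-0. -0. -1.] shift [-0.0147  0.0326  0.1873] j [ 0.4   0.05  1.45  0.    1.65 -1.29] F [-0.6 -0.2  0.3] T [ 0.03 -0.01  0.06] w 0.604 t 5.5
```

```bash
python3 -m creep '[[0,0,0,-0.0147,0.0326,0.03,0.6],[0,0,-2.5,0,0,0.035,0.6],[0,0,0,0,0,0.035,0.6],[0,0,0,0,0,0.02,0.6],[0,0,0,0,0,0,0.6]]'
python3 - <<'E'
from h import *
to([.568,.348,.149])
a=manip.grab_frame("scene")[100:235,150:310];b=manip.grab_frame("top")[150:285,90:250]
cv2.imwrite("pics/k1.png",np.hstack([cv2.resize(x,None,fx=2.5,fy=2.5,interpolation=cv2.INTER_CUBIC) for x in(a,b)]))
E
```

```text
time: 5.92
tool_pos: [0.5637, 0.343, 0.212]
tool_rot: [-0.006, -0.076, 0.997, -0.002]
contact_force: [-1.0, -0.8, -1.1]
gripper_width: 0.598
tcp [0.5637 0.343  0.212 ] yaw -171.28 tool z [-0.011 -0.005 -1.   ] shift [-0.0057  0.0045  0.0629] j [ 0.43  0.15  1.54 -0.    1.46 -1.29] F [-1.  -0.8 -1.1] T [0.02 0.05 0.01] w 0.598 t 5.9167
```

View pics/k1.png

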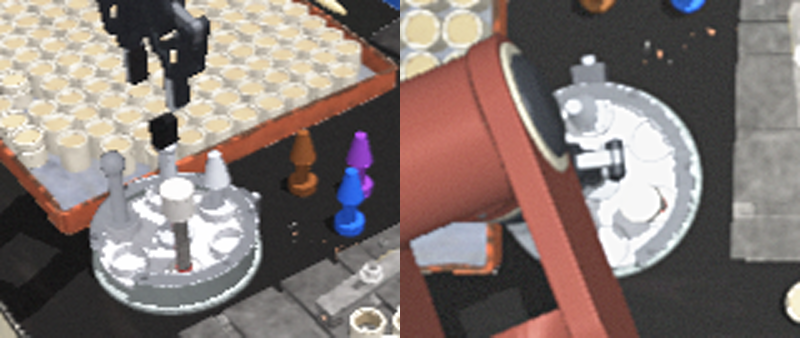

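```bash
python3 -m creep '[[0,0,0,-0.0015,0.0015,0.02,0.6],[0,0,0,0,0,0,0.6],[0,0,0,0,0,0,0.6]]'; python3 -c "
from h import *
to([.568,.348,.149])"
```

```text
time: 6.27
tool_pos: [0.5686, 0.3462, 0.2012]
tool_rot: [0.001, -0.077, 0.997, 0.0]
contact_force: [-0.3, -0.4, 0.4]
gripper_width: 0.6
tcp [0.5686 0.3462 0.2012] yaw -171.17 tool z [ 0.001  0.001 -1.   ] shift [0.0004 0.0019 0.0522] j [ 0.44  0.16  1.54  0.    1.43 -1.29] F [-0.3 -0.4  0.4] T [-0.04  0.01  0.  ] w 0.6 t 6.2667
```

```bash
python3 -m creep '[[0,0,0,0,0.001,0.024,0.6],[0,0,0,0,0,0.024,0.6],[0,0,0,0,0,0,0.6],[0,0,0,0,0,0,0.3],[0,0,0,0,0,0,0],[0,0,0,0,0,0,0],[0,0,0,0,0,0,0],[0,0,0,0,0,0,0],[0,0,0,0,0,0,0],[0,0,0,0,0,0,0]]'; python3 -c "
from h import *
to([.568,.348,.153])"
```

```text
time: 7.1
tool_pos: [0.5687, 0.3513, 0.1549]
tool_rot: [0.002, -0.078, 0.997, 0.004]
contact_force: [-0.6, 11.8, -1.4]
gripper_width: 0.171
tcp [0.5687 0.3513 0.1549] yaw -171.05 tool z [ 0.004  0.009 -1.   ] shift [ 0.0012 -0.0031  0.0019] j [ 0.44  0.2   1.58  0.01  1.35 -1.29] F [-0.6 11.8 -1.4] T [1.43 0.13 0.  ] w 0.171 t 7.1
```

```bash
python3 -m creep '[[0,0,0,0,0.003,0,0],[0,0,0,0,0,0,0],[0,0,0,0,0,0,0]]'; python3 -c "
from h import *
to([.568,.351,.153])"
```

```text
time: 7.35
tool_pos: [0.5687, 0.3514, 0.1549]
tool_rot: [0.002, -0.078, 0.997, 0.002]
contact_force: [-1.5, 3.2, 6.0]
gripper_width: 0.177
tcp [0.5687 0.3514 0.1549] yaw -171.11 tool z [ 0.004  0.003 -1.   ] shift [ 0.0007 -0.0003  0.0019] j [ 0.44  0.2   1.58  0.    1.36 -1.28] F [-1.5  3.2  6. ] T [ 0.34  0.25 -0.  ] w 0.177 t 7.35
```

```bash
python3 -m creep '[[0,0,0,0,0.001,0,0],[0,0,4,0,0,0,0],[0,0,4,0,0,0,0],[0,0,4,0,0,0,0],[0,0,4,0,0,0,0],[0,0,4,0,0,0,0],[0,0,0,0,0,0,0]]'; python3 -c "
from h import *
to([.568,.351,.153])
crop('scene',150,100,160,135,4,'pics/r1.png')"
```

```text
time: 7.93
tool_pos: [0.5687, 0.3519, 0.1549]
tool_rot: [0.002, 0.098, 0.995, 0.002]
contact_force: [-1.0, 2.9, 5.8]
gripper_width: 0.175
tcp [0.5687 0.3519 0.1549] yaw 168.73 tool z [ 0.004  0.003 -1.   ] shift [ 0.0005 -0.001   0.0019] j [ 0.44  0.21  1.58  0.    1.36 -0.93] F [-1.   2.9  5.8] T [0.22 0.2  0.02] w 0.175 t 7.9333
```

View pics/r1.png

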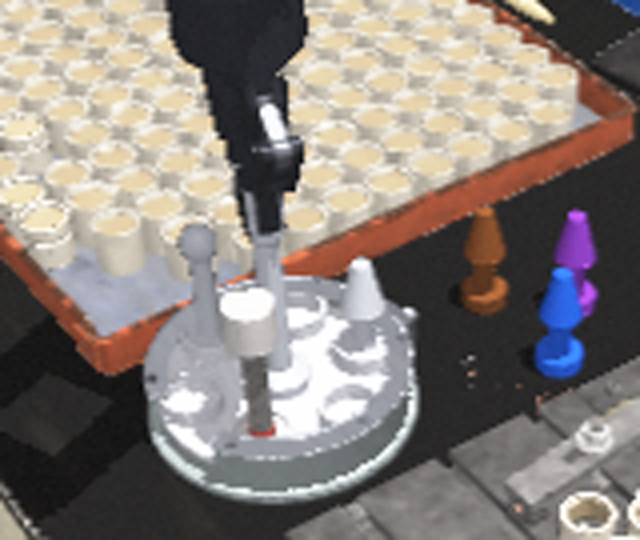

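```bash
python3 -m creep '[[0,0,4,0,0,0,0],[0,0,4,0,0,0,0],[0,0,4,0,0,0,0],[0,0,4,0,0,0,0],[0,0,4,0,0,0,0],[0,0,4,0,0,0,0],[0,0,4,0,0,0,0],[0,0,4,0,0,0,0],[0,0,4,0,0,0,0],[0,0,4,0,0,0,0],[0,0,0,0,0,0,0],[0,0,0,0,0,0,0]]'; python3 -c "
from h import *
to([.568,.351,.153])
crop('scene',150,100,160,135,4,'pics/r2.png')"
```

```text
time: 8.98
tool_pos: [0.5692, 0.3527, 0.1549]
tool_rot: [0.001, 0.432, 0.902, 0.003]
contact_force: [1.1, 6.3, 4.5]
gripper_width: 0.176
tcp [0.5692 0.3527 0.1549] yaw 128.87 tool z [ 0.005  0.005 -1.   ] shift [-0.0006 -0.002   0.0019] j [ 0.44  0.21  1.58  0.    1.35 -0.24] F [1.1 6.3 4.5] T [0.5  0.02 0.02] w 0.176 t 8.9833
```

View pics/r2.png

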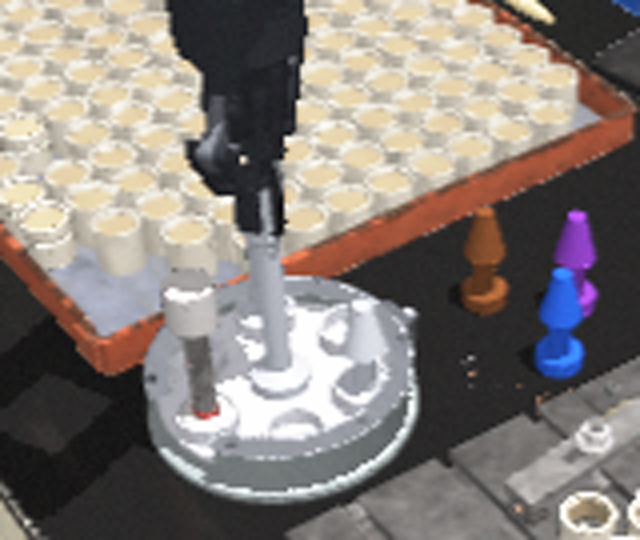

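```bash
python3 -m creep '[[0,0,0,0,0,0,0.6],[0,0,0,0,0,0,0.6],[0,0,0,0,0,0,0.6],[0,0,0,0,0,0,0.6],[0,0,0,0,0,-0.03,0.6],[0,0,0,0,0,-0.04,0.6],[0,0,0,0,0,-0.04,0.6],[0,0,0,0,0,-0.01,0.8],[0,0,0,0,0,0,0.8],[0,0,0,0,0,0,0.8]]'; python3 - <<'E'
from h import *
to([.568,.351,.153])
a=manip.grab_frame("scene")[100:235,150:310];b=manip.grab_frame("top")[150:285,90:250]
cv2.imwrite("pics/k2.png",np.hstack([cv2.resize(x,None,fx=2.5,fy=2.5,interpolation=cv2.INTER_CUBIC) for x in(a,b)]))
crop('scene',180,140,80,80,8,'pics/k3.png')
for n in("scene","top"):
  for t in("gauge_center",):
    print(n,t,[(round(d['confidence'],2),[round(float(x)) for x in d['rect']],np.argwhere(d['pixels']).mean(0)[::-1].round(1)) for d in manip.cut_out(t,n)][:4])
E
```

```text
time: 9.87
tool_pos: [0.5677, 0.3509, 0.2722]
tool_rot: [0.001, 0.432, 0.902, 0.001]
contact_force: [0.6, 0.4, -0.3]
gripper_width: 0.802
tcp [0.5677 0.3509 0.2722] yaw 128.87 tool z [ 0.001  0.001 -1.   ] shift [-1.000e-04  1.000e-04  1.192e-01] j [ 0.44  0.13  1.46 -0.    1.55 -0.24] F [ 0.6  0.4 -0.3] T [-0.02 -0.03 -0.  ] w 0.802 t 9.8667
scene gauge_center [(0.94, [189, 166, 205, 206], array([198.2, 184. ]))]
top gauge_center [(0.76, [156, 242, 180, 253], array([168.4, 247.8]))]
```

View pics/k2.png

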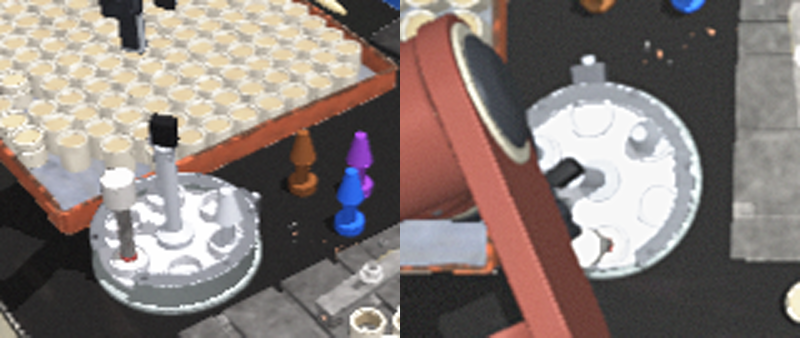

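View pics/k3.png

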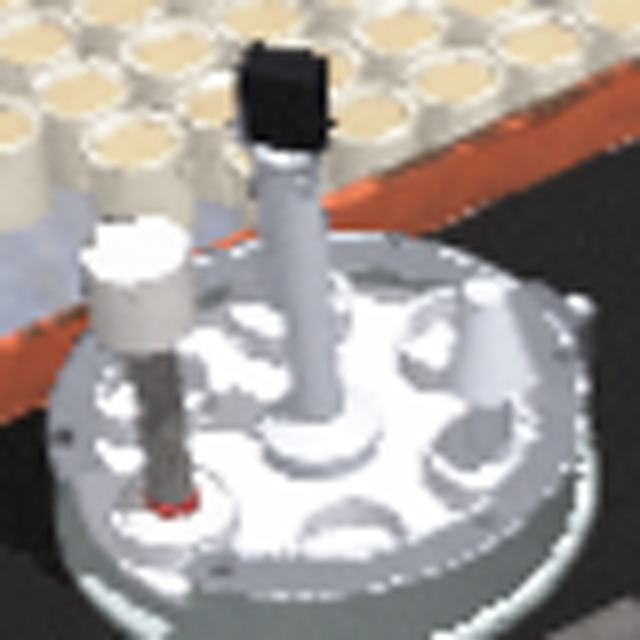

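```bash
python3 - <<'E'
from h import *
print(atz("scene",197.2,171.2,.142), "model(.5684,.3483)",proj("scene",[.5091,.3389,.142]),"alt",proj("scene",[.5091,.342,.142]))
print("ball proj",proj("scene",[.590,.404,.112]),proj("top",[.590,.404,.112]),"knob",proj("scene",[.568,.3515,.165]),proj("scene",[.568,.348,.165]))
d=manip.cut_out("ball_gauge_center","scene");print([(x['confidence'],x['rect']) for x in d])
m=manip.cut_out("gauge_center","scene")[0]['pixels']
for r in range(164,208,2):
    c=np.where(m[r])[0]; print(r,c.min() if len(c) else None,c.max() if len(c) else None,end='; ')
to([.509,.340,.125])
E
```

```text
[0.51099162 0.33916345 0.142     ] model(.5684,.3483) [196.54506572 171.55270998] alt [195.91523511 170.86857659]
ball proj [213.56723298 155.7914469 ] [135.86462058 209.43918039] knob [214.59490095 152.41119345] [215.33248039 153.13657004]
[]
164 None None; 166 None None; 168 192 201; 170 191 202; 172 190 203; 174 190 203; 176 190 204; 178 191 204; 180 191 204; 182 192 203; 184 193 202; 186 195 202; 188 196 202; 190 196 202; 192 197 202; 194 197 202; 196 198 203; 198 198 204; 200 197 205; 202 196 206; 204 196 205; 206 199 201; tcp [0.5669 0.3507 0.2698] yaw 128.88 tool z [-0.002 -0.001 -1.   ] shift [ 0.0279 -0.0514  0.1449] j [ 0.44  0.13  1.47 -0.    1.55 -0.24] F [ 0.9 -1.1 -1. ] T [ 0.02  0.06 -0.02] w 0.8 t 10.2167
```

```bash
python3 -m creep '[[0,0,-6.66,0,0,0,0.85],[0,0,-6.66,0,0,0,0.85],[0,0,-6.66,0,0,0,0.85],[0,0,-6.66,0,0,0,0.85],[0,0,-6.66,0,0,0,0.85],[0,0,-6.66,0,0,0,0.85],[0,0,-6.66,0,0,0,0.85],[0,0,-6.66,0,0,0,0.85],[0,0,-6.66,0,0,0,0.85],[0,0,0,0.03,0,0,0.85],[0,0,0,0.03,0,0,0.85],[0,0,0,0,0,0,0.85],[0,0,0,0,0,0,0.85]]'; python3 -c "
from h import *
to([.510,.341,.111])"
```

```text
time: 11.3
tool_pos: [0.507, 0.3417, 0.2709]
tool_rot: [-0.0, -0.077, 0.997, -0.0]
contact_force: [0.6, 0.2, 0.8]
gripper_width: 0.854
tcp [0.507  0.3417 0.2709] yaw -171.13 tool z [-0.001 -0.    -1.   ] shift [-0.003  -0.0011  0.1599] j [ 0.47  0.    1.6  -0.    1.54 -1.25] F [0.6 0.2 0.8] T [ 0.02 -0.03 -0.01] w 0.854 t 11.3
```

```bash
python3 -m creep '[[0,0,0,-0.003,-0.001,0.03,0.85],[0,0,0,0,0,0.03,0.85],[0,0,0,0,0,0.03,0.85],[0,0,0,0,0,0.01,0.85],[0,0,0,0,0,0,0.85],[0,0,0,0,0,0,0.85]]'; python3 -c "
from h import *
to([.510,.341,.111])
crop('scene',150,100,120,110,5,'pics/g1.png')"
```

```text
time: 11.8
tool_pos: [0.5118, 0.3413, 0.1719]
tool_rot: [-0.0, -0.077, 0.997, -0.0]
contact_force: [0.1, 0.3, -0.3]
gripper_width: 0.847
tcp [0.5118 0.3413 0.1719] yaw -171.2 tool z [-0. -0. -1.] shift [ 0.0019 -0.0001  0.0609] j [ 0.47  0.07  1.69 -0.    1.38 -1.26] F [ 0.1  0.3 -0.3] T [-0.03 -0.05 -0.  ] w 0.847 t 11.8
```

View pics/g1.png

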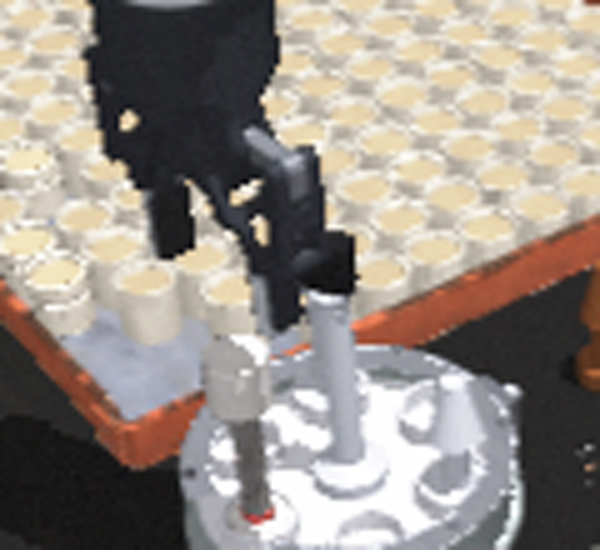

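```bash
python3 -m creep '[[0,0,0,0.001,0,0.02,0.85],[0,0,0,0,0,0.02,0.85],[0,0,0,0,0,0,0.85]]';python3 -m creep '[[0,0,0,0,0,0.02,0.85],[0,0,0,0,0,0,0.85],[0,0,0,0,0,0,0.6],[0,0,0,0,0,0,0.5],[0,0,0,0,0,0,0.42],[0,0,0,0,0,0,0.42],[0,0,0,0,0,0,0.42]]'; python3 -c "
from h import *
to([.510,.341,.111])"
```

```text
time: 12.1
tool_pos: [0.5096, 0.3407, 0.1302]
tool_rot: [-0.001, -0.077, 0.997, -0.0]
contact_force: [-1.5, -0.6, -1.1]
gripper_width: 0.855
time: 12.68
tool_pos: [0.5108, 0.3414, 0.1127]
tool_rot: [0.001, -0.077, 0.997, 0.0]
contact_force: [0.2, -0.2, -0.1]
gripper_width: 0.42
tcp [0.5108 0.3414 0.1127] yaw -171.18 tool z [ 0.002  0.001 -1.   ] shift [ 0.0008 -0.0002  0.0017] j [ 0.47  0.13  1.74 -0.    1.27 -1.26] F [ 0.2 -0.2 -0.1] T [-0.01 -0.01 -0.  ] w 0.42 t 12.6833
```

Fingers are around the head, with no contact at 36 mm opening. Close.

```bash
python3 -m creep '[[0,0,0,0,0,0,0.36],[0,0,0,0,0,0,0.33],[0,0,0,0,0,0,0],[0,0,0,0,0,0,0],[0,0,0,0,0,0,0],[0,0,0,0,0,0,0],[0,0,0,0,0,0,0]]'; python3 -c "
from h import *
to([.510,.341,.111])"
```

```text
time: 13.27
tool_pos: [0.5108, 0.3415, 0.1127]
tool_rot: [0.001, -0.077, 0.997, 0.0]
contact_force: [0.8, 0.1, 5.2]
gripper_width: 0.363
tcp [0.5108 0.3415 0.1127] yaw -171.18 tool z [ 0.001  0.001 -1.   ] shift [ 0.0009 -0.0004  0.0017] j [ 0.47  0.13  1.74  0.    1.27 -1.26] F [0.8 0.1 5.2] T [0.04 0.14 0.  ] w 0.363 t 13.2667
```

```bash
python3 -m creep '[[0,0,0,0,0,-0.006,0],[0,0,0,0,0,-0.006,0],[0,0,0,0,0,-0.006,0],[0,0,0,0,0,-0.006,0],[0,0,0,0,0,0,0],[0,0,0,0,0,0,0]]'; python3 -c "
from h import *
to([.511,.3415,.111])
crop('scene',150,100,120,110,5,'pics/l1.png')"
```

```text
time: 13.77
tool_pos: [0.5104, 0.3411, 0.136]
tool_rot: [0.0, -0.077, 0.997, 0.0]
contact_force: [-0.5, -0.0, -2.6]
gripper_width: 0.363
tcp [0.5104 0.3411 0.136 ] yaw -171.18 tool z [ 0.001  0.    -1.   ] shift [-0.0007  0.0003  0.025 ] j [ 0.47  0.1   1.72 -0.    1.31 -1.26] F [-0.5 -0.  -2.6] T [-0.02 -0.02  0.06] w 0.363 t 13.7667
```

View pics/l1.png

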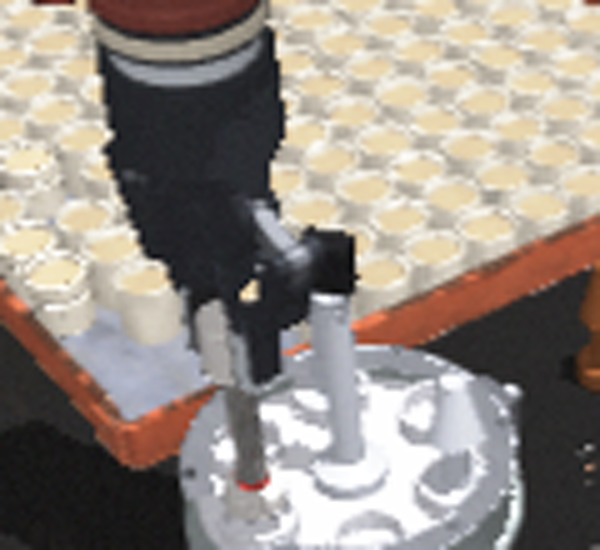

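```bash
python3 -m creep '[[0,0,0,0,0,-0.008,0],[0,0,0,0,0,-0.012,0],[0,0,0,0,0,-0.02,0],[0,0,0,0,0,-0.02,0],[0,0,0,0,0,-0.02,0],[0,0,0,0,0,-0.02,0],[0,0,0,0,0,-0.02,0],[0,0,0,0,0,-0.02,0],[0,0,0,0,0,-0.02,0],[0,0,0,0,0,-0.02,0],[0,0,0,0,0,-0.02,0],[0,0,0,0,0,-0.02,0],[0,0,0,0,0,-0.02,0],[0,0,0,0,0,-0.02,0],[0,0,0,0,0,-0.02,0],[0,0,0,0,0,-0.01,0],[0,0,0,0,0,0,0],[0,0,0,0,0,0,0]]'; python3 -c "
from h import *
to([.511,.3415,.4])
cv2.imwrite('pics/l2.png',np.hstack([manip.grab_frame('scene')[:,:330],manip.grab_frame('top')[:,:330]]))"
```

```text
time: 15.32
tool_pos: [0.5102, 0.3411, 0.4262]
tool_rot: [0.001, -0.077, 0.997, 0.0]
contact_force: [0.4, -0.1, -2.6]
gripper_width: 0.361
tcp [0.5102 0.3411 0.4262] yaw -171.18 tool z [ 0.001  0.001 -1.   ] shift [-0.0008  0.0003  0.0262] j [ 0.47 -0.02  1.36 -0.    1.79 -1.26] F [ 0.4 -0.1 -2.6] T [ 0.01 -0.03  0.05] w 0.361 t 15.3167
```

View pics/l2.png

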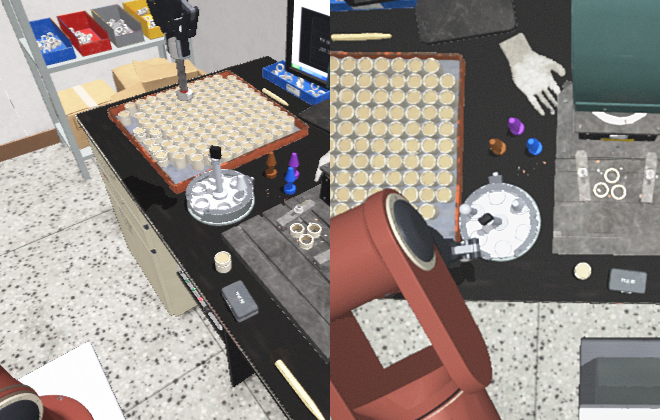

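```bash
python3 -m creep '[[-6,0,0,0,0,0,0],[-6,0,0,0,0,0,0],[-6,0,0,0,0,0,0],[0,0,0,0,0,0,0],[0,0,0,0,0,0,0]]'; python3 -c "
from h import *
to([.511,.3415,.4])"
```

```text
time: 15.83
tool_pos: [0.5102, 0.3397, 0.4232]
tool_rot: [-0.013, -0.075, 0.985, 0.154]
contact_force: [0.5, 0.6, -2.0]
gripper_width: 0.362
tcp [0.5102 0.3397 0.4232] yaw -171.3 tool z [-0.05   0.302 -0.952] shift [-0.0012 -0.0056  0.0226] j [ 0.33 -0.09  1.46  0.31  1.71 -1.34] F [ 0.5  0.6 -2. ] T [-0.25 -0.05  0.03] w 0.362 t 15.8333
```

```bash
python3 -m creep '[[-6,0,0,0,0,0,0],[-6,0,0,0,0,0,0],[-6,0,0,0,0,0,0],[-6,0,0,0,0,0,0],[-6,0,0,0,0,0,0],[0,0,0,0,0,0,0],[0,0,0,0,0,0,0]]'; python3 -c "
from h import *
to([.511,.3415,.4])
cv2.imwrite('pics/l3.png',np.hstack([manip.grab_frame('scene')[:,:330],manip.grab_frame('top')[:,:330]]))"
```

```text
time: 16.42
tool_pos: [0.51, 0.3409, 0.4233]
tool_rot: [-0.033, -0.07, 0.912, 0.404]
contact_force: [0.3, 0.5, -2.9]
gripper_width: 0.364
tcp [0.51   0.3409 0.4233] yaw -171.18 tool z [-0.116  0.731 -0.672] shift [-0.0012 -0.0169  0.016 ] j [ 0.11 -0.14  1.64  0.84  1.65 -1.54] F [ 0.3  0.5 -2.9] T [-0.65 -0.07  0.02] w 0.364 t 16.4167
```

View pics/l3.png

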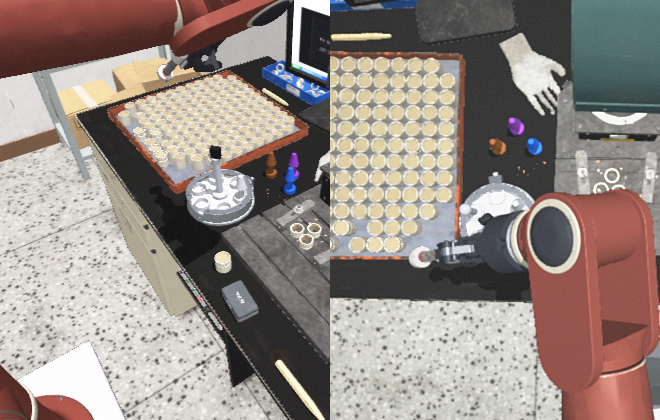

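```bash
python3 -m creep '[[-6,0,0,0,0,0,0],[-6,0,0,0,0,0,0],[-6,0,0,0,0,0,0],[-6,0,0,0,0,0,0],[-6,0,0,0,0,0,0],[-6,0,0,0,0,0,0],[-6,0,0,0,0,0,0],[0,0,0,0,0,0,0],[0,0,0,0,0,0,0],[0,0,0,0,0,0,0]]'; python3 -c "
from h import *
to([.511,.3415,.3])
crop('scene',130,30,140,100,5,'pics/l4.png')
crop('top',10,190,220,150,3.5,'pics/l5.png')"
```

```text
time: 17.35
tool_pos: [0.5103, 0.342, 0.4273]
tool_rot: [-0.054, -0.056, 0.706, 0.704]
contact_force: [0.1, -0.3, -1.4]
gripper_width: 0.361
tcp [0.5103 0.342  0.4273] yaw -171.08 tool z [-0.155  0.988 -0.003] shift [-0.0003 -0.1273 -0.0002] j [-0.02 -0.04  1.85  1.53  1.74 -1.81] F [ 0.1 -0.3 -1.4] T [-0.91 -0.12  0.06] w 0.361 t 17.35
```

View pics/l4.png

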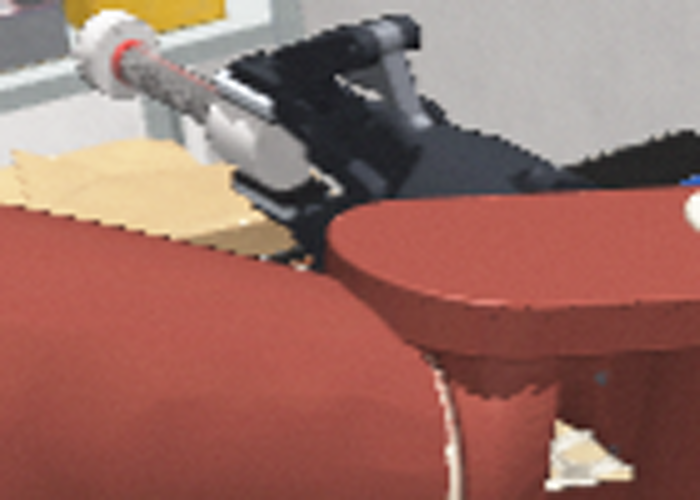

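View pics/l5.png

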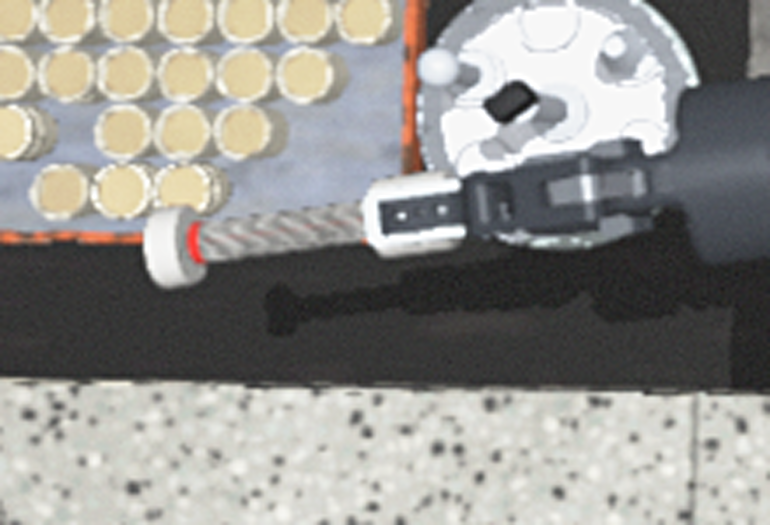

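```bash
python3 -m creep '[[0,0,0,0,-0.01,0,0],[0,0,0,0,-0.015,0,0],[0,0,0,0,-0.015,0,0],[0,0,0,0,-0.015,0,0],[0,0,0,0,-0.01,0,0],[0,0,0,0,0,0,0],[0,0,0,0,0,0,0]]'; python3 -c "
from h import *
to([.511,.3415,.3])
cv2.imwrite('pics/l6.png',np.hstack([manip.grab_frame('scene')[:,:400],manip.grab_frame('top')[:,:400]]))"
```

```text
time: 18.03
tool_pos: [0.5103, 0.3411, 0.3604]
tool_rot: [-0.055, -0.054, 0.705, 0.705]
contact_force: [0.4, 0.3, -2.1]
gripper_width: 0.365
tcp [0.5103 0.3411 0.3604] yaw -171.18 tool z [-0.153  0.988  0.   ] shift [-0.0008 -0.0604  0.0002] j [-0.02  0.03  1.9   1.51  1.73 -1.93] F [ 0.4  0.3 -2.1] T [-0.93 -0.13  0.04] w 0.365 t 18.0333
```

View pics/l6.png

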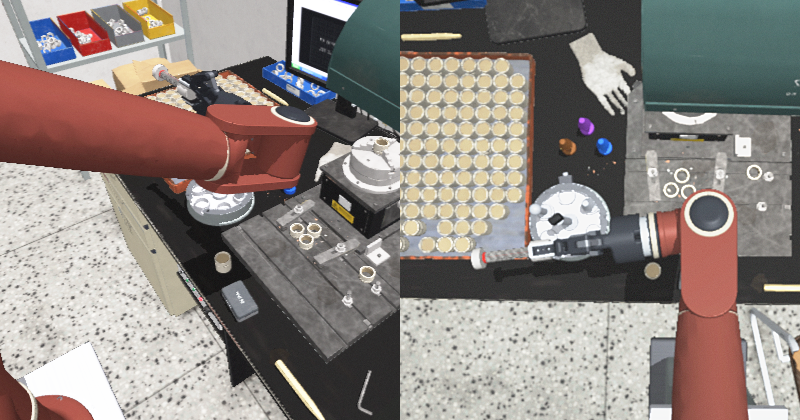

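```bash
python3 -m creep '[[0,0,0,0,-0.01,0,0],[0,0,0,0,-0.01,0,0],[0,0,0,0,-0.01,0,0],[0,0,0,0,-0.01,0,0],[0,0,0,0,-0.01,0,0],[0,0,0,0,-0.009,0,0],[0,0,0,0,0,0,0],[0,0,0,0,0,0,0],[0,0,0,0,0,0,0]]'; python3 -c "
from h import *
to([.511,.3415,.3])
cv2.imwrite('pics/l7.png',np.hstack([manip.grab_frame('scene')[:,:400],manip.grab_frame('top')[:,:400]]))
crop('scene',130,50,120,90,5,'pics/l8.png')"
```

```text
time: 18.88
tool_pos: [0.5104, 0.3411, 0.3019]
tool_rot: [-0.054, -0.055, 0.705, 0.705]
contact_force: [0.4, -0.1, -2.3]
gripper_width: 0.362
tcp [0.5104 0.3411 0.3019] yaw -171.18 tool z [-0.153  0.988  0.   ] shift [-0.0006 -0.0019  0.0003] j [-0.02  0.12  1.92  1.49  1.72 -2.04] F [ 0.4 -0.1 -2.3] T [-0.91 -0.14 -0.  ] w 0.362 t 18.8833
```

View pics/l7.png

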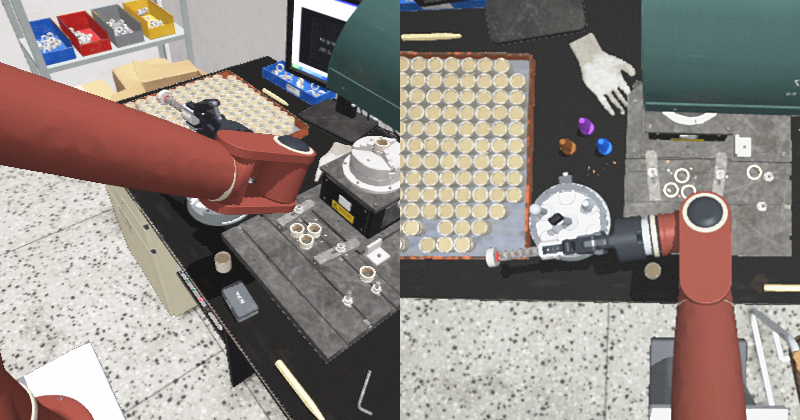

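View pics/l8.png

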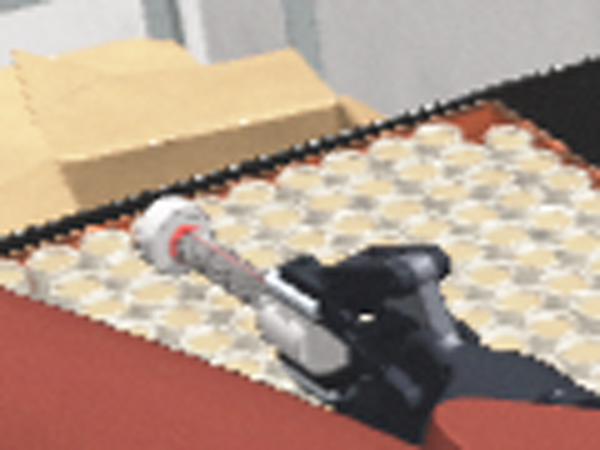

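```bash
python3 - <<'E'
from h import *
print("foot",tri((164.5,97),(91.5,257.5)))
for f in (0,.118-.03-.006):
    pass
M,t,s=pose(); print("expected foot", t+M[:,2]*(.0778-.0))
a=np.radians(9)
for nm,ang,z in(("ball",60,.112),("cone",-60,.103)):
    P=[.568+.06*np.cos(a+np.radians(ang)),.35+.06*np.sin(a+np.radians(ang)),z];print(nm,proj("top",P))
crop("top",110,165,110,100,6,"pics/f.png")
E
```

```text
foot (array([0.49640641, 0.42225677, 0.30375265]), np.float64(0.0012665795544414154))
expected foot [0.49854943 0.41799026 0.30235029]
ball [134.88841232 209.65380957]
cone [184.87140855 203.39067179]
```

View pics/f.png

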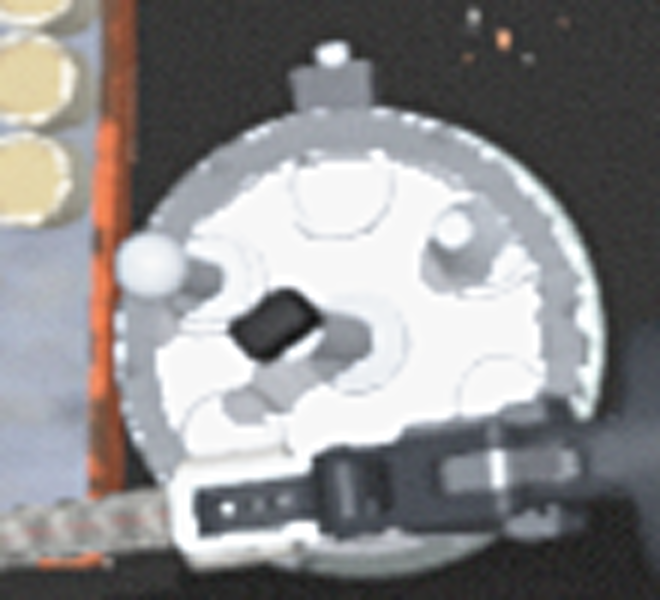

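The foot triangulates to z = 0.304 m against the TCP at 0.302 m, so the gauge is level. The ball (135,209) and cone (186,203) are where the −60° click predicts, within about 1 px.

```bash
python3 -c "
from h import *
manip.job_done(); to([.51,.341,.3])"
```

```text
the job is handed in; nothing more can be done
the job is handed in; nothing more can be done
```

I turned the turret one click clockwise to −1.047, because the plug gauge stood on the housing's −y side. Then I gripped it by its cylinder, drew it straight up and laid it over 90°. I handed the job in at about 19 s, still holding it.

**Last checks:**
- **Gauge:** the tool axis was level (z component 0.000) at 0.302 m. The gauge's foot measured 0.304 m from both cameras, against 0.302 m expected. The grip width was steady at about 31 mm, with about 2.3 N of load.
- **Turret and other gauges:** the ball-ended and cone-ended gauges were still in their pockets. They sat within about 1 px of where the clicked-in turret puts them.
- **Bystanders:** the bush, pin case and drift looked unmoved in the last picture. I judged those by eye, not by measurement.

**Disagreement:** when gripped, the knob sat about 3 mm further in +y than the cameras had put it. That caused a brief side force of about 12 N, so I re-centred before turning.

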